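# Set the milk frother to speed four and start it

## Task

Get the milk frother going at speed four: with a fingertip push its orange pointer clockwise, click by click, until it rests in the notch at the fourth white dot counted on from the red off mark, without running past it; only then press the green start button all the way down and let it come back up. Push gently, do not pinch the pointer, and leave the jug and everything else on the shelf where it stands.

Things in the scene. Friction and masses are not known exactly. Their poses are not given: they have to be found in the camera images.
- frother: Frothing station: grey box fixed to the shelf, 180 (its x) x 320 mm (its y), flat top panel 45 mm up, front towards -x, yaw up to 0.35 rad. Origin: centre of its underside, on the shelf. On it, in its own axes: steel jug locked at x +20, y +112 mm (78 mm wide, lid knob up to 133 mm above the shelf, handle to -x); selector at x +5, y -45 mm; start button at x -55, y -130 mm.
- speed (a joint): Selector angle, rad, growing clockwise from above. Spring notches 0.6 apart: 0 off, 0.6 .. 3.6 speeds one to six (four is 2.4); stops at both ends. Starts at off, one, two or rarely three. Past the midpoint between notches it snaps on into the next; 3 to 4 N near the arm's outer end carries it over. At angle t the pointer aims 1.8 - t rad anticlockwise from the station's +x.
- dial_axis (a point): The selector's vertical axis at the level of the top panel (45 mm above the shelf). Round it: a grey hub 30 mm wide and 25 mm high, on a flat black disc 108 mm across.
- pointer_tip (a point): Outer end of the selector's pointer, on its top: an orange arm with a white line, reaching 50 mm out from the axis, 12 mm wide, from 2 mm to 22 mm above the panel. The panel beside and beyond it is flat and free.
- dot4 (a point): The fourth white dot on the panel (speed four), 66 mm from the selector's axis. Seven flat marks lie on that circle: a red one, 16 mm wide, for off, at the left, then clockwise six white dots growing from 9 to 15 mm wide.
- start (a joint): Travel of the green start button, m: 0 up, 0.006 fully down; springs back by itself. Fully down takes 5 N.
- start_top (a point): Centre of the top of the start button, a green cap 28 mm wide in a black housing on the right front of the station's panel; it is pressed straight down.
- rack: Wooden four-slot coaster rack, 100 x 78 x 48 mm, loose, left of the station. Origin: centre of its underside.
- coaster0: Blue ceramic coaster, 90 x 8 x 90 mm, on edge in the rack. Origin: middle of its lower edge.
- coaster1: White ceramic coaster, 90 x 8 x 90 mm, on edge in the rack. Origin: middle of its lower edge.
- organizer: Clear plastic pill organizer with seven closed blue and clear flip lids, 170 x 40 x 24 mm, loose, right of the station. Origin: centre of its underside.
- whisk: Steel mini whisk, 170 mm long, 23 mm high, lying in front of the station. Origin: on the shelf below its middle, its length along its x.
- magnet: Copper-tone round magnet, 32 mm wide, 8 mm high, lying in front of the station. Origin: centre of its underside.
- mug: White ceramic mug, 76 mm wide, 85 mm high, behind the station. Origin: centre of its underside.

How it is judged:
By the outcome, as a careful person would: the job done as asked, in the order asked, and still so for the second after the job is handed in, with the robot touching nothing.
It also fails if it takes over 58 s, if anything falls off the work surface, if the arm or the gripper's body presses on something with over 40 N, if the wrist force passes 120 N, or if a joint passes its speed limit or range.

## Robot

A 7-joint arm with a two-finger parallel gripper is mounted at the origin on the work surface. World frame = base frame: x ahead of the robot, y to its left, z up, the work surface at z = 0. Lengths are in m, angles in rad, forces in N, time in s.
With the tool pointing down it reaches from about 0.425 to 0.875 m from the base axis. Payload 4.7 kg.
Tool frame: the origin (TCP) lies midway between the tips of the shut fingers; the grasp point (between the pads) lies 19 mm behind it; z points along the fingers, y is the direction in which the jaws open and shut (so a half turn about z gives the same grasp; the last joint's range is limited). The gripper opens to 87 mm and grips with 3 to 60 N. Pads are 19 mm wide; open, the fingers measure 117 mm over their backs; the gripper's body (75 mm by 190 mm) begins 51 mm behind the grasp point.
Start: joints at [1.314, 0.321, -0.07, 1.45, 0.023, 1.371, -0.057], TCP at [0.174, -0.626, 0.223] pointing down, gripper open.
Joint ranges: [-2.86, 2.86], [-0.3, 2.09], [-1.38, 1.24], [0.06, 2.45], [-1.56, 4.7], [0.09, 2.05], [-2.69, 2.69]. Speed limits (rad/s): [2.57, 2.57, 3.14, 3.14, 3.14, 3.14, 3.14].

## Interface

Orientations are given as a rotation vector (axis times angle).
In Python, from bench import * gives the robot as it stands.
- The arm moves only by the tool move_arm, never from a script. Its arguments are lists of equal length, an entry for each row: "jaw": the closure in counts, from 0 (fully open) to 255 (shut); "slide": the shift along the tool's x, y, z in cm, a list of three; "dr": the turn, a rotation vector about the tool's x, y, z in degrees, a list of three. A call has 1 to 5 rows; each row shifts and turns the commanded pose from where the row before left it, along the tool's axes as they then stand; what a row does not reach is not made up. A row lasts 1/10 s, in which the tool goes at most 50 mm and 8.59 degrees, less where a joint would pass 70% of its speed; a pose out of reach is approached as far as the arm can. A call with a gripper value outside its range is refused whole. The fingers move at their own pace and stop on an object; "force" is the grip in N (left out, the last holds). Time passes only in rows, so rows that do not move let the fingers close. It gives the time, the measured TCP pose, the force and the opening at its end, in the units of the state.
- get_state(): the state, without advancing time (a new reading comes with each control period).
- get_image(name): name is "scene" or "top" or "wrist"; returns (picture, depth): 400x640x3 uint8, red, green, blue; 400x640 float32, m along the optical axis (not along the pixel's ray), 0 where there is no reading.
- camera_params(name): a dict with "K" (3x3 intrinsics, pixels), "extrinsics" (4x4, takes a point from camera to world coordinates); the wrist camera has in their place "tool_from_camera" (4x4, takes a point from camera to tool coordinates, whose origin is the TCP and whose axes are the flange's). Camera axes: x right, y up, looking along -z (the intrinsics and any distortion apply to the point x, -y, -z); pixel columns grow to the right and rows downward; lengths in m; the calibration is good to about 2 mm. The wrist camera is an equidistant fisheye: a pixel r from the principal point sees the ray r / f radians off the axis. A picture is of the moment at which its call begins: read the wrist's pose just before it. camera_params takes no time and is no camera call.
- close_job(): hands the job in, once; it reports no verdict.
Trained networks look in the newest picture that a camera, given by its name, has taken for a name from the list of things; names that differ only in an ending like _2 or _b are one class to them, and where a whole thing is asked for, a point or a joint stands for the part that bears it (a point fixed in the world has none). Each returns a list of dicts, best first, with "score" (0 to 1); they miss things now and then, are a little off and sometimes report something else, mostly with a low value. They report only what shows in the picture. A call takes as long as a camera call.
- regions_of(camera, query): "mask" (400x640 bool, what is visible of it) and "xy" ([column, row] in pixels, amid what is visible of it).
The state is a dict: "time": time; "joint_positions": joint angles; "qd": joint speeds; "joint_torque": joint torques, N m; "position": TCP position; "tool_rot": TCP orientation; "ft_force": force on the tool from outside, world axes, zero at the start; "torque": the same for the moment, N m; "grip_width": opening from 0.0 (shut) to 1.0 (fully open).
Only numpy, scipy, OpenCV 4.12 (cv2) and the standard library are available. Lean on these libraries where they do the work, as an engineer would, in place of code of your own. Each camera call takes 0.05 s, during which the arm holds its last target.

## Working session

There is one attempt and no reset: what is moved stays moved. The work goes in short steps, Python scripts to look and compute and a tool call to move; the robot and the scene stay as the last step left them, time stands still between calls to the robot, and variables do not carry over. Pictures are saved under pics/ and viewed, and the job is handed in when it is done.

Besides the shell and the picture viewer there is one more tool, called as name(argument=value, ...) on one line, values as JSON. move_arm: Moves the arm, as the interface text tells. Its arguments: {"type":"object","properties":{"jaw":{"type":"array","items":{"type":"number"}},"slide":{"type":"array","items":{"type":"array","items":{"type":"number"}}},"dr":{"type":"array","items":{"type":"array","items":{"type":"number"}}},"force":{"type":"number"}},"required":["jaw","slide","dr"]}

```bash
mkdir -p pics; ls
python3 - <<'E'
from bench import *
import cv2,numpy as np
s=get_state();print(s)
for n in ["top","scene"]:
    im,d=get_image(n);cv2.imwrite(f"pics/{n}0.png",im[:,:,::-1]);np.save(f"{n}_d.npy",d);np.save(f"{n}_i.npy",im)
    print(n,camera_params(n))
print(camera_params("wrist"))
E
```

```text
pics
{'time': 0.0, 'joint_positions': array([ 1.31409573,  0.32182994, -0.07011941,  1.45169142,  0.02257459,
        1.37081247, -0.05688955]), 'qd': array([-0.00218508,  0.00101204, -0.00195368, -0.00265534,  0.00010943,
        0.00037747,  0.00058386]), 'joint_torque': array([ 1.49911205e-05, -4.91287529e+01, -4.03597103e-01, -3.12532425e+01,
       -6.38019713e-02,  4.37625451e-02,  1.61838766e-04]), 'position': array([ 0.17370543, -0.62576862,  0.22144904]), 'tool_rot': array([-3.11091548e+00, -4.23921663e-01,  5.13962186e-04]), 'ft_force': array([-0.19603519, -0.15503418,  0.07815055]), 'torque': array([-0.02054325, -0.01892667,  0.03358009]), 'grip_width': 0.9971350149158843}
top {'K': array([[455.74121556,   0.        , 318.96825144],
       [  0.        , 455.74121556, 197.70031109],
       [  0.        ,   0.        ,   1.        ]]), 'extrinsics': array([[ 0.01527493,  0.99888059, -0.04476877,  0.56347937],
       [-0.99983546,  0.01482075, -0.01045952,  0.08072251],
       [-0.00978431,  0.04492118,  0.99894262,  0.92709519],
       [ 0.        ,  0.        ,  0.        
[... 267 characters left out ...]
[ 0.53276829, -0.72583732,  0.43510703,  0.43713088],
       [-0.003001  ,  0.51252852,  0.85866496,  0.77718187],
       [ 0.        ,  0.        ,  0.        ,  1.        ]])}
{'K': array([[309.70691629,   0.        , 316.44886045],
       [  0.        , 309.70691629, 200.87655425],
       [  0.        ,   0.        ,   1.        ]]), 'tool_from_camera': array([[-2.54906512e-05,  9.62870393e-01,  2.69964082e-01,
         7.28627770e-02],
       [ 9.99999916e-01,  1.34931039e-04, -3.86830919e-04,
         1.68453209e-04],
       [-4.08894574e-04,  2.69964049e-01, -9.62870316e-01,
        -1.61427352e-01],
       [ 0.00000000e+00,  0.00000000e+00,  0.00000000e+00,
         1.00000000e+00]])}
```

View pics/top0.png

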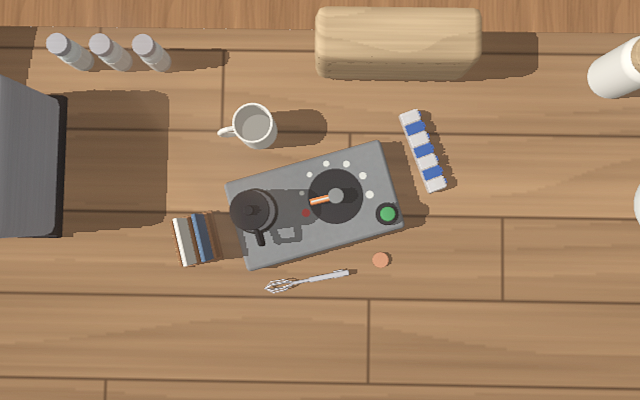

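View pics/scene0.png

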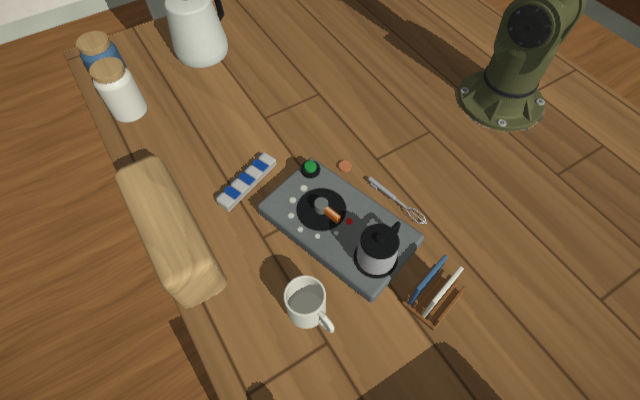

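```bash
cat > h.py <<'E'
from bench import *
import cv2,numpy as np
def px2w(n,u,v,z=None,d=None):
    c=camera_params(n);K=c["K"];T=c["extrinsics"]
    r=np.array([(u-K[0,2])/K[0,0],-(v-K[1,2])/K[1,1],-1.]);o=T[:3,3];w=T[:3,:3]@r
    if z is not None: return o+w*(z-o[2])/w[2]
    return o+w*d
E
python3 - <<'E'
from h import *
im=np.load("top_i.npy");d=np.load("top_d.npy")
c=im[130:275,215:415];cv2.imwrite("pics/crop.png",cv2.resize(c,None,fx=4,fy=4,interpolation=cv2.INTER_CUBIC)[:,:,::-1])
get_image("top")
for q,z in [("dial_axis",.045),("pointer_tip",.067),("dot4",.045),("start_top",None),("frother",.045)]:
    for r in regions_of("top",q)[:3]:
        m=r["mask"];v,u=np.nonzero(m)
        if len(u)==0: print(q,r["xy"],r["score"]);continue
        P=[px2w("top",a,b,d=d[b,a]) for a,b in zip(u,v)]
        print(q,r["score"],r["xy"],m.sum(),"med",np.median(P,0).round(4),"mean px",u.mean(),v.mean())
# white/red/green blobs
hsv=cv2.cvtColor(im,cv2.COLOR_RGB2HSV)
def blobs(mask,name):
    n,l,st,ce=cv2.connectedComponentsWithStats(mask.astype(np.uint8))
    for i in range(1,n):
        u,v=ce[i]
        if st[i,4]>=4 and 225<u<410 and 140<v<270: print(name,st[i,4],ce[i].round(1),px2w("top",u,v,z=.045).round(4))
blobs((hsv[...,1]<40)&(hsv[...,2]>190),"white")
H=hsv[...,0].astype(int)
blobs(((H<6)|(H>174))&(hsv[...,1]>120),"red")
blobs((H>8)&(H<18)&(hsv[...,1]>150),"orange")
blobs((H>45)&(H<80)&(hsv[...,1]>100),"green")
E
```

```text
Traceback (most recent call last):
  File "h.py", line 4, in px2w
    c=camera_params(n);K=c["K"];T=c["extrinsics"]
ValueError: time passes only in moves, steps and waits
```

View pics/crop.png

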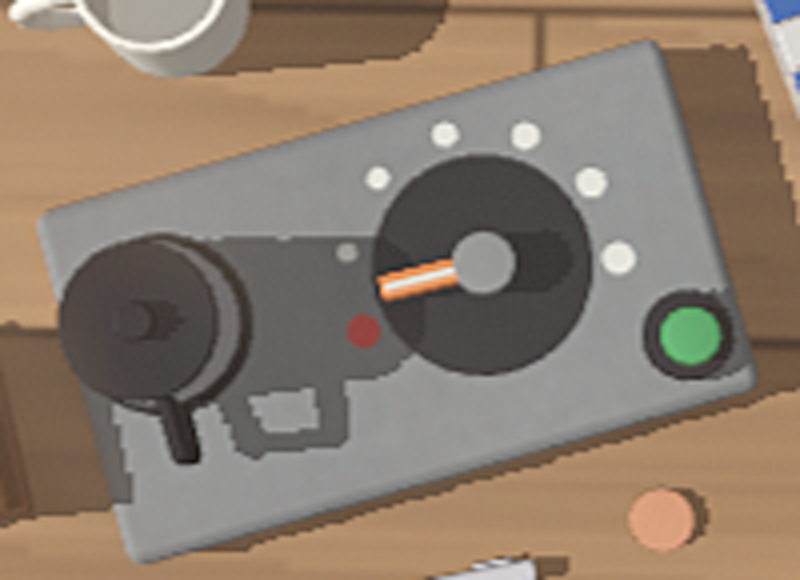

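```bash
cat > h.py <<'E'
from bench import *
import cv2,numpy as np,os,pickle
_c={}
def cp(n):
    if n not in _c: _c[n]=camera_params(n)
    return _c[n]
def px2w(n,u,v,z=None,d=None):
    c=cp(n);K=c["K"];T=c["extrinsics"]
    r=np.array([(u-K[0,2])/K[0,0],-(v-K[1,2])/K[1,1],-1.]);o=T[:3,3];w=T[:3,:3]@r
    if z is not None: return o+w*(z-o[2])/w[2]
    return o+w*d
def blobs(im,mask,name,z=.045,box=(225,410,140,270)):
    n,l,st,ce=cv2.connectedComponentsWithStats(mask.astype(np.uint8))
    for i in range(1,n):
        u,v=ce[i]
        if st[i,4]>=4 and box[0]<u<box[1] and box[2]<v<box[3]: print(name,st[i,4],ce[i].round(1),px2w("top",u,v,z=z).round(4))
E
python3 - <<'E'
from h import *
im,d=get_image("top")
for q,z in [("dial_axis",.045),("pointer_tip",.067),("dot4",.045),("start_top",None),("frother",.045)]:
    for r in regions_of("top",q)[:3]:
        m=r["mask"];v,u=np.nonzero(m)
        if len(u)==0: print(q,r["xy"],r["score"]);continue
        P=[px2w("top",a,b,d=d[b,a]) for a,b in zip(u,v)]
        print(q,r["score"],r["xy"],m.sum(),"med",np.median(P,0).round(4),"mean px",u.mean(),v.mean())
hsv=cv2.cvtColor(im,cv2.COLOR_RGB2HSV)
H=hsv[...,0].astype(int)
blobs(im,(hsv[...,1]<40)&(hsv[...,2]>190),"white")
blobs(im,((H<6)|(H>174))&(hsv[...,1]>120),"red")
blobs(im,(H>6)&(H<18)&(hsv[...,1]>150),"orange",z=.067)
blobs(im,(H>45)&(H<80)&(hsv[...,1]>100),"green",z=.06)
print(get_state()["time"])
E
```

```text
dial_axis 0.87 [313.4, 206.1] 15264 med [0.5883 0.1006 0.045 ] mean px 313.0386530398323 204.74338312368974
pointer_tip 0.84 [328.0, 197.4] 308 med [0.6026 0.069  0.0686] mean px 327.89935064935065 196.9090909090909
dot4 0.86 [311.0, 204.9] 15118 med [0.5879 0.1003 0.045 ] mean px 313.1953300701151 204.97711337478503
start_top 0.62 [386.2, 215.0] 153 med [ 0.5733 -0.0387  0.0663] mean px 386.66013071895424 213.69281045751634
start_top 0.46 [326.9, 197.1] 315 med [0.6034 0.0671 0.0687] mean px 329.1936507936508 196.69206349206348
frother 0.92 [311.6, 203.2] 15062 med [0.5878 0.1    0.045 ] mean px 313.34557163723275 204.9813437790466
white 30 [325.8 163.1] [0.6705 0.0777 0.045 ]
white 37 [345.9 163.4] [0.6704 0.0386 0.045 ]
white 21 [309. 174.] [0.6488 0.11   0.045 ]
white 43 [362.3 175.2] [0.648  0.0065 0.045 ]
white 50 [369.2 194.1] [ 0.6115 -0.0071  0.045 ]
white 22 [319.6 199.1] [0.6003 0.0887 0.045 ]
red 48 [305.5 212.4] [0.5742 0.1156 0.045 ]
orange 31 [318.4 197.2] [0.603  0.0908 0.067 ]
orange 27 [319. 202.] [0.594  0.0895 0.067 ]
green 170 [387.1 213.3] [ 0.5746 -0.04    0.06  ]
0.5
```

Run:
```python
import numpy as np
from scipy.optimize import least_squares
W={0:(.5742,.1156),2:(.6488,.11),3:(.6705,.0777),4:(.6704,.0386),5:(.648,.0065),6:(.6115,-.0071)}
def res(p):
    o=[]
    for k,w in W.items():
        a=1.8-.6*k+p[2]; o+=[p[0]+.066*np.cos(a)-w[0],p[1]+.066*np.sin(a)-w[1]]
    return o
r=least_squares(res,[.605,.06,.27]);p=r.x;print(p,np.round(np.array(r.fun)*1e3,1))
R=np.array([[np.cos(p[2]),-np.sin(p[2])],[np.sin(p[2]),np.cos(p[2])]])
A=p[:2]
print("origin",A-R@[.005,-.045],"button",A+R@[-.06,-.085])
# pointer direction
print("line centre ang -> t", 1.8-(np.arctan2(*( (np.array([.6003,.0887])-A)[::-1]))-p[2]))
for q in [(0.603,.0908),(.594,.0895)]: 
  d=np.array(q)-A;print(d,1.8-(np.arctan2(d[1],d[0])-p[2]))
```

```text
[0.60732552 0.05854726 0.2937558 ] [ 0.2  0.1 -0.1 -0.  -0.  -0.  -0.1  0.   0.   0.1  0.1 -0.2]
origin [0.58950999 0.10017185] button [ 0.57450741 -0.04018456]
line centre ang -> t 0.2940459843982903
[-0.00432552  0.03225274] 0.38964185152835396
[-0.01332552  0.03095274] 0.11642969829063543
```

```bash
cat >> h.py <<'E'
from scipy.spatial.transform import Rotation as Ro
def toolR(yaw): # tool pointing down, tool x at world angle yaw
    c,s=np.cos(yaw),np.sin(yaw)
    return np.array([[c,s,0],[s,-c,0],[0,0,-1.]])
def plan(p1,yaw,n,p0=None,R0=None):
    s=get_state()
    if p0 is None: p0=s["position"];R0=Ro.from_rotvec(s["tool_rot"]).as_matrix()
    p1=np.array(p1);R1=toolR(yaw)
    rv=Ro.from_matrix(R0.T@R1).as_rotvec()
    R=R0.copy();P=p0.copy();S=[];D=[]
    for k in range(n):
        t=p0+(p1-p0)*(k+1)/n
        S.append((R.T@(t-P)*100).round(2).tolist());D.append(np.degrees(rv/n).round(1).tolist())
        P=P+R@(np.array(S[-1])/100); R=R@Ro.from_rotvec(np.radians(D[-1])).as_matrix()
    for i in range(0,n,5): print("slide",S[i:i+5],"dr",D[i:i+5])
def where():
    s=get_state();R=Ro.from_rotvec(s["tool_rot"]).as_matrix()
    print("t",round(s["time"],2),"p",s["position"].round(4),"yaw",round(float(np.degrees(np.arctan2(R[1,0],R[0,0]))),2),"zdir",R[:,2].round(3),"f",s["ft_force"].round(2),"grip",round(float(s["grip_width"]),3))
E
python3 - <<'E'
from h import *
where(); plan([.567,.087,.20],np.radians(105.5),20)
E
```

```text
t 0.5 p [ 0.1738 -0.6263  0.2226] yaw 15.52 zdir [-0. -0. -1.] f [-1.41  0.33 -0.38] grip 0.999
slide [[2.85, -2.91, 0.11], [3.07, -2.68, 0.12], [3.26, -2.43, 0.11], [3.45, -2.16, 0.11], [3.61, -1.89, 0.11]] dr [[0.0, 0.0, -4.5], [0.0, 0.0, -4.5], [0.0, 0.0, -4.5], [0.0, 0.0, -4.5], [0.0, 0.0, -4.5]]
slide [[3.75, -1.6, 0.12], [3.86, -1.3, 0.11], [3.95, -1.0, 0.11], [4.01, -0.68, 0.11], [4.06, -0.36, 0.12]] dr [[0.0, 0.0, -4.5], [0.0, 0.0, -4.5], [0.0, 0.0, -4.5], [0.0, 0.0, -4.5], [0.0, 0.0, -4.5]]
slide [[4.07, -0.04, 0.11], [4.06, 0.27, 0.11], [4.03, 0.59, 0.11], [3.97, 0.91, 0.12], [3.89, 1.22, 0.11]] dr [[0.0, 0.0, -4.5], [0.0, 0.0, -4.5], [0.0, 0.0, -4.5], [0.0, 0.0, -4.5], [0.0, 0.0, -4.5]]
slide [[3.78, 1.52, 0.11], [3.65, 1.8, 0.12], [3.49, 2.09, 0.11], [3.32, 2.36, 0.11], [3.13, 2.61, 0.11]] dr [[0.0, 0.0, -4.5], [0.0, 0.0, -4.5], [0.0, 0.0, -4.5], [0.0, 0.0, -4.5], [0.0, 0.0, -4.5]]
```

move_arm(jaw=[255, 255, 255, 255, 255], slide=[[2.85, -2.9, 0.1], [3.05, -2.7, 0.1], [3.25, -2.45, 0.1], [3.45, -2.15, 0.1], [3.6, -1.9, 0.1]], dr=[[0, 0, -4.5], [0, 0, -4.5], [0, 0, -4.5], [0, 0, -4.5], [0, 0, -4.5]], force=10)

```text
time: 1.0
position: [0.2723, -0.4465, 0.2177]
tool_rot: [2.968, 1.028, -0.0]
ft_force: [0.3, 0.4, 0.4]
grip_width: 0.625
```

move_arm(jaw=[255, 255, 255, 255, 255], slide=[[3.75, -1.6, 0.1], [3.85, -1.3, 0.1], [3.95, -1.0, 0.1], [4.0, -0.7, 0.1], [4.05, -0.35, 0.1]], dr=[[0, 0, -4.5], [0, 0, -4.5], [0, 0, -4.5], [0, 0, -4.5], [0, 0, -4.5]])

```text
time: 1.5
position: [0.3703, -0.2682, 0.2129]
tool_rot: [2.71, 1.587, -0.0]
ft_force: [1.3, 0.1, -0.3]
grip_width: 0.17
```

move_arm(jaw=[255, 255, 255, 255, 255], slide=[[4.05, 0, 0.1], [4.05, 0.3, 0.1], [4.0, 0.6, 0.1], [3.95, 0.9, 0.1], [3.9, 1.2, 0.1]], dr=[[0, 0, -4.5], [0, 0, -4.5], [0, 0, -4.5], [0, 0, -4.5], [0, 0, -4.5]])

```text
time: 2.0
position: [0.4688, -0.0909, 0.2079]
tool_rot: [2.348, 2.085, 0.0]
ft_force: [0.6, -0.3, -0.7]
grip_width: 0.004
```

move_arm(jaw=[255, 255, 255, 255, 255], slide=[[3.8, 1.5, 0.1], [3.65, 1.8, 0.1], [3.5, 2.1, 0.1], [3.3, 2.35, 0.1], [3.15, 2.6, 0.1]], dr=[[0, 0, -4.5], [0, 0, -4.5], [0, 0, -4.5], [0, 0, -4.5], [0, 0, -4.5]])

```text
time: 2.5
position: [0.5669, 0.0875, 0.2028]
tool_rot: [1.898, 2.502, 0.0]
ft_force: [0.4, -1.0, -0.1]
grip_width: 0.003
```

Run:
```python
from h import *
where()
for n in ["wrist","top"]:
    im,d=get_image(n);cv2.imwrite(f"pics/{n}1.png",im[:,:,::-1])
```

```text
t 2.5 p [0.5669 0.0875 0.2028] yaw 105.66 zdir [ 0.001 -0.001 -1.   ] f [ 0.4  -0.99 -0.11] grip 0.003
```

View pics/wrist1.png

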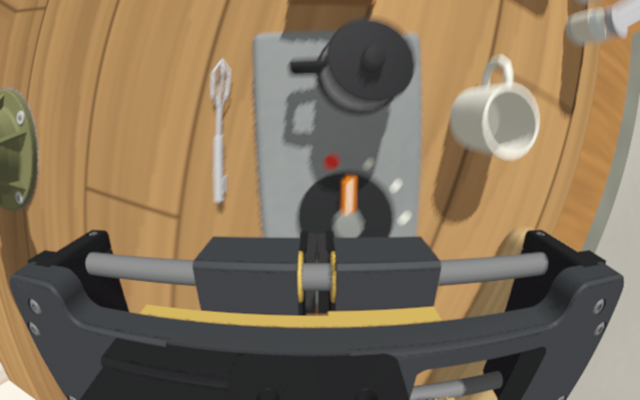

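View pics/top1.png

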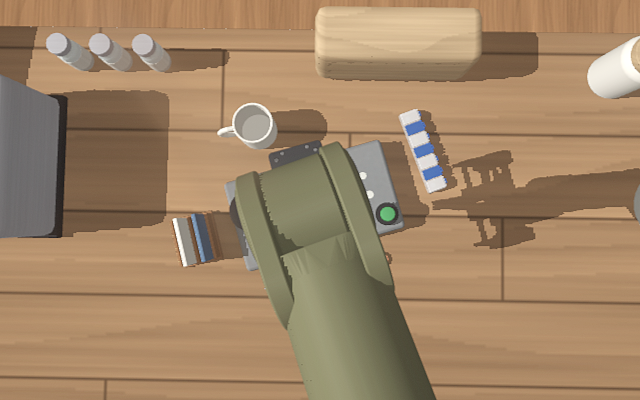

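move_arm(jaw=[255, 255, 255, 255, 255], slide=[[0, 0, 3.5], [0, 0, 4.0], [0, 0, 4.0], [0, 0, 2.5], [0, 0, 0.8]], dr=[[0, 0, 0], [0, 0, 0], [0, 0, 0], [0, 0, 0], [0, 0, 0]])

```text
time: 3.1
position: [0.5637, 0.085, 0.0516]
tool_rot: [-1.9, -2.497, 0.006]
ft_force: [-0.1, -0.2, -0.0]
grip_width: 0.004
```

Run:
```python
from h import *
where()
for n in ["wrist"]:
    im,d=get_image(n);cv2.imwrite(f"pics/{n}2.png",im[:,:,::-1])
im,d=get_image("scene");cv2.imwrite("pics/scene2.png",cv2.resize(im[130:310,220:440],None,fx=3.3,fy=3.3,interpolation=cv2.INTER_CUBIC)[:,:,::-1])
where()
```

```text
t 3.1 p [0.5637 0.085  0.0516] yaw 105.46 zdir [-0.005 -0.001 -1.   ] f [-0.06 -0.16 -0.  ] grip 0.004
t 3.2 p [0.5654 0.0858 0.0539] yaw 105.48 zdir [-0.002 -0.    -1.   ] f [0.95 0.36 0.69] grip 0.005
```

View pics/wrist2.png

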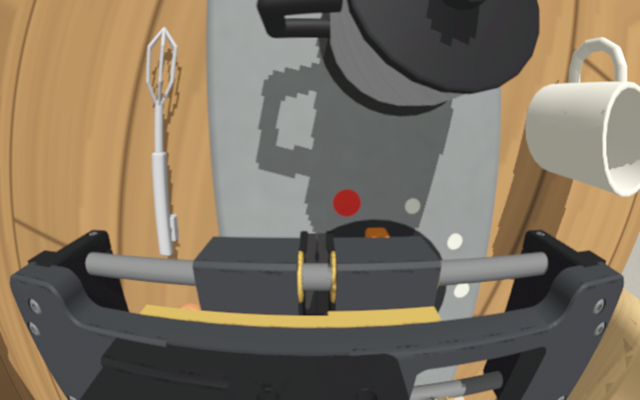

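View pics/scene2.png

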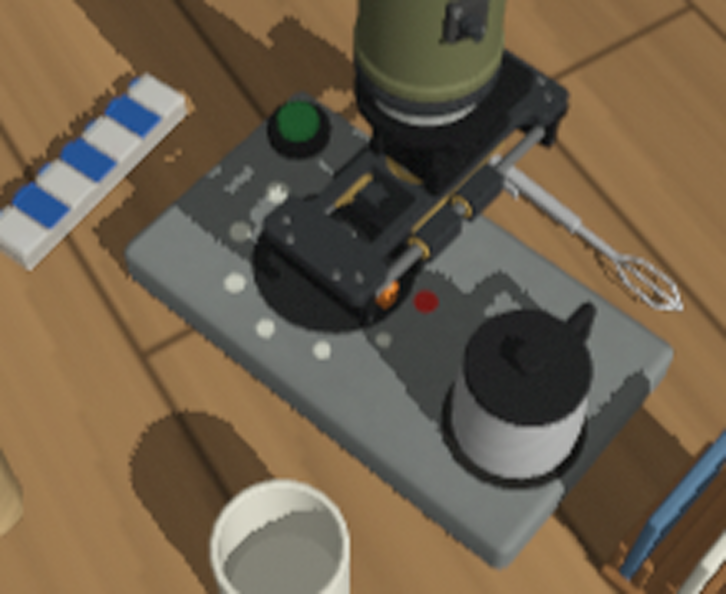

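move_arm(jaw=[255, 255, 255, 255, 255], slide=[[0, 0.3, 0], [0, 0.3, 0], [0, 0.3, 0], [0, 0.2, 0], [0, 0, 0]], dr=[[0, 0, 0], [0, 0, 0], [0, 0, 0], [0, 0, 0], [0, 0, 0]])

```text
time: 3.7
position: [0.5773, 0.0894, 0.055]
tool_rot: [1.901, 2.5, 0.001]
ft_force: [-0.1, 0.8, -0.2]
grip_width: 0.008
```

```bash
cat >> h.py <<'E'
A=np.array([.6073,.0585]);YAW=.2938
def geo(h=.021):
    s=get_state();p=s["position"][:2]-A;R=Ro.from_rotvec(s["tool_rot"]).as_matrix()
    y=np.arctan2(R[1,0],R[0,0]);e=np.array([np.cos(y),np.sin(y)]);t=np.array([np.sin(y),-np.cos(y)])
    # t_f if contact face flat: pointer angle at which face coincides
    r=np.hypot(*p);print("r",p@e,"l",-p@t,"tool t",1.8+YAW-y)
    where()
def snap(n,tag):
    im,d=get_image(n)
    if n=="scene": im=cv2.resize(im[130:310,220:440],None,fx=3.3,fy=3.3,interpolation=cv2.INTER_CUBIC)
    cv2.imwrite(f"pics/{n}{tag}.png",im[:,:,::-1])
E
python3 - <<'E'
from h import *
geo();snap("wrist",3);snap("scene",3)
E
```

```text
r 0.037843220622813464 l 0.02067495767838401 tool t 0.2522128978964868
t 3.7 p [0.5773 0.0894 0.055 ] yaw 105.52 zdir [ 0.001  0.    -1.   ] f [-0.15  0.8  -0.18] grip 0.008
```

View pics/scene3.png

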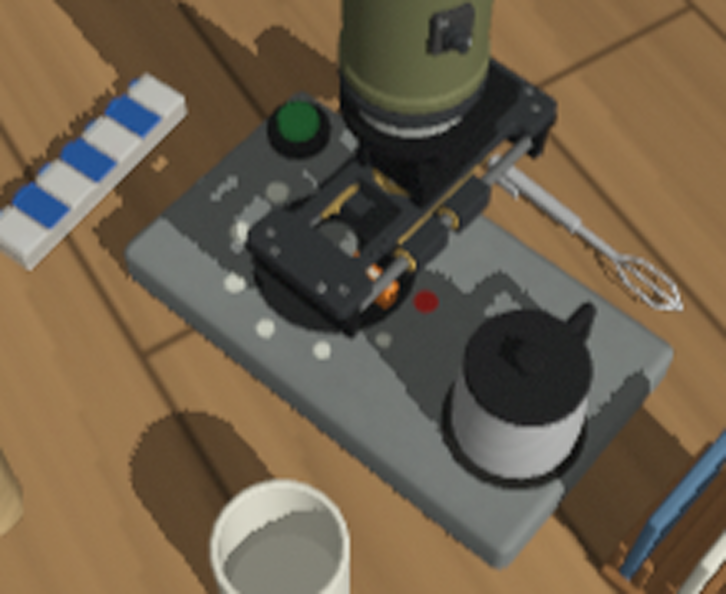

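View pics/wrist3.png

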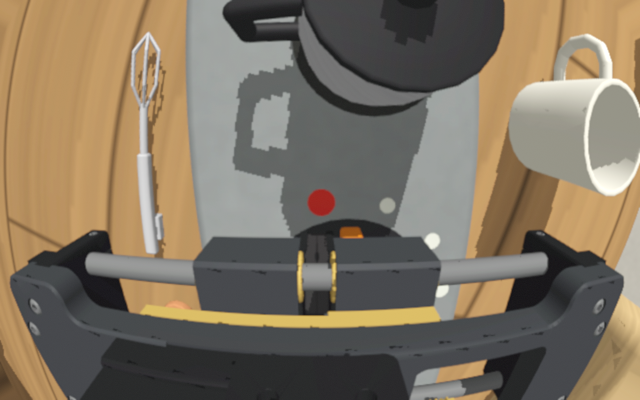

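move_arm(jaw=[255, 255, 255], slide=[[0, 0.2, 0], [0, 0.2, 0], [0, 0, 0]], dr=[[0, 0, 0], [0, 0, 0], [0, 0, 0]])

```text
time: 4.1
position: [0.5808, 0.0904, 0.0545]
tool_rot: [1.901, 2.501, 0.0]
ft_force: [0.6, -0.5, 0.2]
grip_width: 0.005
```

Run:
```python
from h import *
geo();snap("wrist",4)
geo()
```

```text
r 0.037826773012077965 l 0.01704323666059164 tool t 0.2521835507289012
t 4.1 p [0.5808 0.0904 0.0545] yaw 105.52 zdir [ 0.  0. -1.] f [ 0.6  -0.53  0.17] grip 0.005
r 0.03788040747998056 l 0.01719624905738845 tool t 0.25213844902068194
t 4.15 p [0.5806 0.0904 0.0545] yaw 105.52 zdir [-0.  0. -1.] f [-0.18  0.16 -0.37] grip 0.006
```

View pics/wrist4.png

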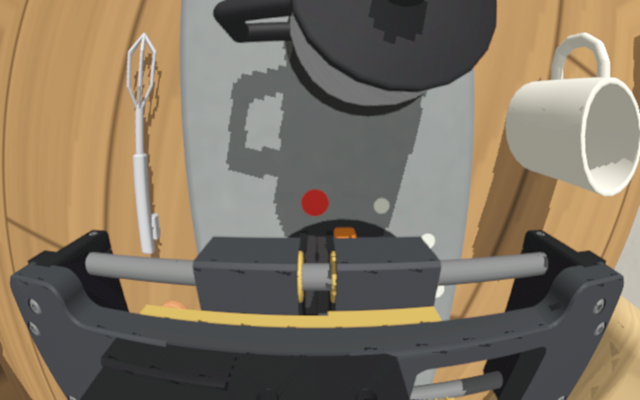

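move_arm(jaw=[255, 255, 255], slide=[[0, 0.15, 0], [0, 0.15, 0], [0, 0, 0]], dr=[[0, 0, 0], [0, 0, 0], [0, 0, 0]])

```text
time: 4.45
position: [0.5836, 0.0913, 0.0545]
tool_rot: [1.901, 2.501, 0.0]
ft_force: [0.8, -0.1, 0.6]
grip_width: 0.004
```

Run:
```python
from h import *
geo();snap("wrist",5)
geo()
im=cv2.imread("pics/wrist5.png")[170:290,250:410];cv2.imwrite("pics/w5.png",cv2.resize(im,None,fx=5,fy=5,interpolation=cv2.INTER_CUBIC))
```

```text
r 0.03794330249477422 l 0.01404296157583659 tool t 0.2520034269404241
t 4.45 p [0.5836 0.0913 0.0545] yaw 105.53 zdir [ 0.  0. -1.] f [ 0.76 -0.13  0.55] grip 0.004
r 0.03780840909657069 l 0.014021139324369762 tool t 0.2521035381866066
t 4.5 p [0.5837 0.0912 0.0545] yaw 105.52 zdir [ 0. -0. -1.] f [ 0.43  0.   -0.33] grip 0.006
```

View pics/w5.png

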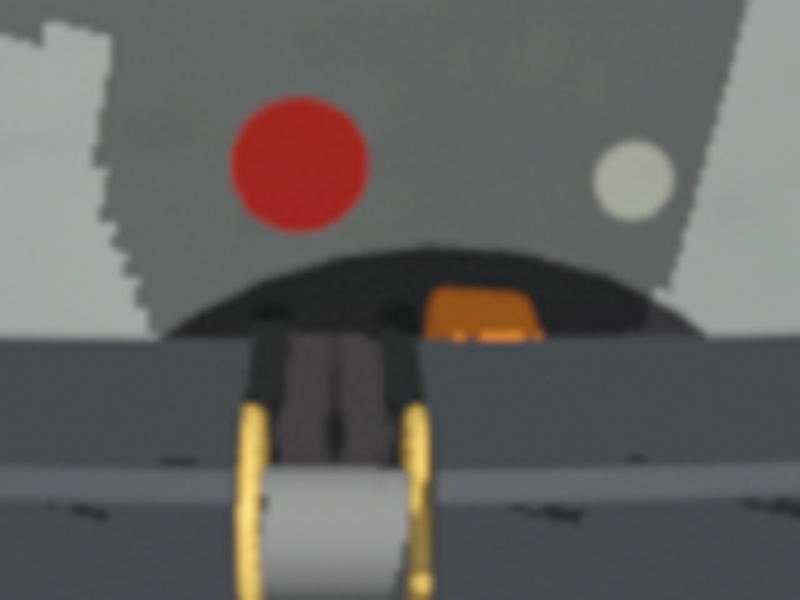

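move_arm(jaw=[255, 255, 255, 255], slide=[[0.07, 0.19, 0], [0.07, 0.19, 0], [0.07, 0.19, 0], [0, 0, 0]], dr=[[0, 0, 2.87], [0, 0, 2.87], [0, 0, 2.87], [0, 0, 0]])

```text
time: 4.9
position: [0.5889, 0.0945, 0.0546]
tool_rot: [2.083, 2.351, 0.001]
ft_force: [0.7, -0.3, 1.0]
grip_width: 0.008
```

```bash
cat >> h.py <<'E'
def wcrop(tag):
    im,d=get_image("wrist");cv2.imwrite(f"pics/w{tag}.png",cv2.resize(im[150:310,220:440],None,fx=3.5,fy=3.5,interpolation=cv2.INTER_CUBIC)[:,:,::-1])
E
python3 - <<'E'
from h import *
geo();wcrop(6)
geo()
E
```

```text
r 0.03794779480600596 l 0.013961516181854046 tool t 0.40258452766024044
t 4.9 p [0.5889 0.0945 0.0546] yaw 96.9 zdir [ 0.001 -0.    -1.   ] f [ 0.73 -0.34  0.97] grip 0.008
r 0.03796546559449892 l 0.014112299157945391 tool t 0.40133905262820146
t 4.95 p [0.5887 0.0945 0.0546] yaw 96.97 zdir [ 0. -0. -1.] f [-0.72 -0.22  0.36] grip 0.001
```

View pics/w6.png

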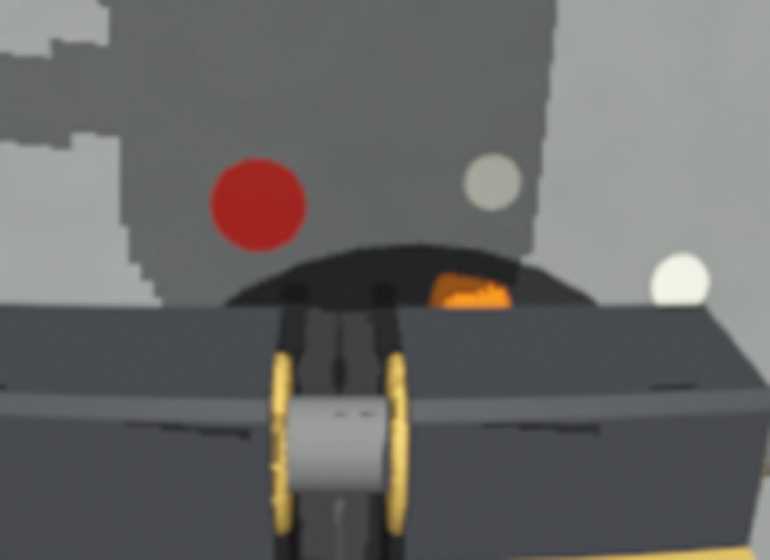

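```bash
cat >> h.py <<'E'
def wp(u,v,z,s=None):
    s=s or get_state();c=cp("wrist");K=c["K"];T=c["tool_from_camera"]
    x,y=u-K[0,2],v-K[1,2];r=np.hypot(x,y);th=r/K[0,0]
    ray=np.array([np.sin(th)*x/r,-np.sin(th)*y/r,-np.cos(th)])
    R=Ro.from_rotvec(s["tool_rot"]).as_matrix()
    o=s["position"]+R@T[:3,3];w=R@T[:3,:3]@ray
    return (o+w*(z-o[2])/w[2])
def tang(p): d=np.array(p[:2])-A; return 1.8+YAW-np.arctan2(d[1],d[0]),np.hypot(*d)
E
python3 - <<'E'
from h import *
f=lambda u,v,z:tang(wp(220+u/3.5,150+v/3.5,z))
print("red",f(258,205,.045),"d1",f(492,182,.045),"d2",f(680,280,.045))
print("tip bottom corners?",f(430,305,.067),f(511,305,.067),"front bottom L/R",f(432,272,.06),f(505,278,.06))
E
```

```text
red (np.float64(-0.04492521888877343), np.float64(0.06519415305149981)) d1 (np.float64(0.5672932286596535), np.float64(0.06363570890018724)) d2 (np.float64(1.1859743691323503), np.float64(0.06349964054835584))
tip bottom corners? (np.float64(0.37661158991947796), np.float64(0.050019572620698775)) (np.float64(0.617816089800054), np.float64(0.051071638333069984)) front bottom L/R (np.float64(0.39295717028992216), np.float64(0.05262188726683805)) (np.float64(0.6114846002293592), np.float64(0.05269974703043879))
```

move_arm(jaw=[255, 255, 255, 255, 255], slide=[[0.07, 0.19, 0], [0.07, 0.19, 0], [0.07, 0.19, 0], [0.07, 0.19, 0], [0, 0, 0]], dr=[[0, 0, 2.87], [0, 0, 2.87], [0, 0, 2.87], [0, 0, 2.87], [0, 0, 0]])

```text
time: 5.45
position: [0.5946, 0.0973, 0.0542]
tool_rot: [-2.306, -2.131, 0.005]
ft_force: [-4.2, -1.0, 2.6]
grip_width: 0.007
```

Run:
```python
from h import *
geo();wcrop(7)
geo()
```

```text
r 0.037639511497448666 l 0.01572586390834378 tool t 0.6019268234900046
t 5.45 p [0.5946 0.0973 0.0542] yaw 85.48 zdir [-0.003 -0.001 -1.   ] f [-4.21 -1.02  2.57] grip 0.007
r 0.03763555231082591 l 0.01567258578276839 tool t 0.6009755664083682
t 5.5 p [0.5946 0.0972 0.0542] yaw 85.53 zdir [-0.003 -0.001 -1.   ] f [-4.84 -1.11  2.36] grip 0.006
```

View pics/w7.png

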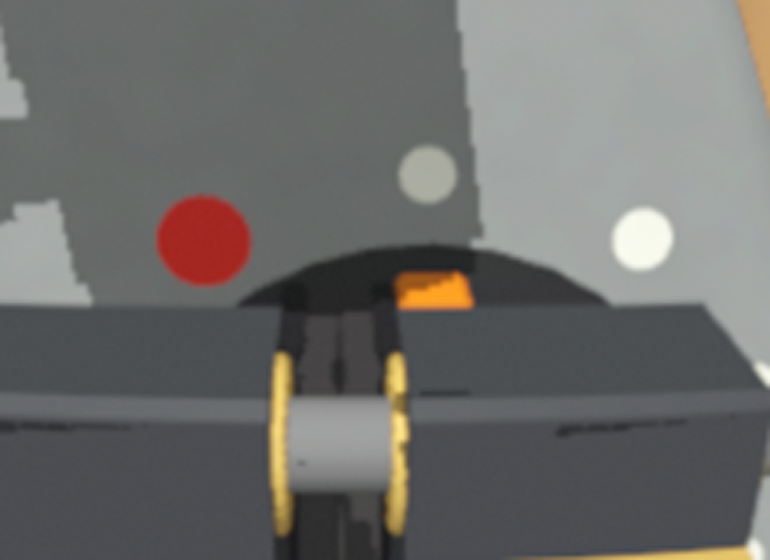

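Run:
```python
from h import *
f=lambda u,v,z:np.round(tang(wp(220+u/3.5,150+v/3.5,z)),3)
print("red",f(204,240,.045),"d1",f(428,174,.045),"d2",f(642,239,.045))
print(f(397,303,.067),f(473,303,.067))
```

```text
red [-0.038  0.065] d1 [0.575 0.064] d2 [1.197 0.063]
[0.45  0.051] [0.675 0.05 ]
```

move_arm(jaw=[255, 255, 255, 255, 255], slide=[[0.07, 0.19, 0], [0.07, 0.19, 0], [0.07, 0.19, 0], [0.07, 0.19, 0], [0, 0, 0]], dr=[[0, 0, 2.87], [0, 0, 2.87], [0, 0, 2.87], [0, 0, 2.87], [0, 0, 0]])

```text
time: 6.0
position: [0.6042, 0.099, 0.0544]
tool_rot: [2.508, 1.891, 0.001]
ft_force: [-1.0, -0.4, -0.4]
grip_width: 0.005
```

Run:
```python
from h import *
geo();wcrop(8)
```

```text
r 0.038066505645246704 l 0.01412245423028863 tool t 0.8019511374622765
t 6.0 p [0.6042 0.099  0.0544] yaw 74.02 zdir [ 0.001 -0.    -1.   ] f [-1.   -0.4  -0.36] grip 0.005
```

View pics/w8.png

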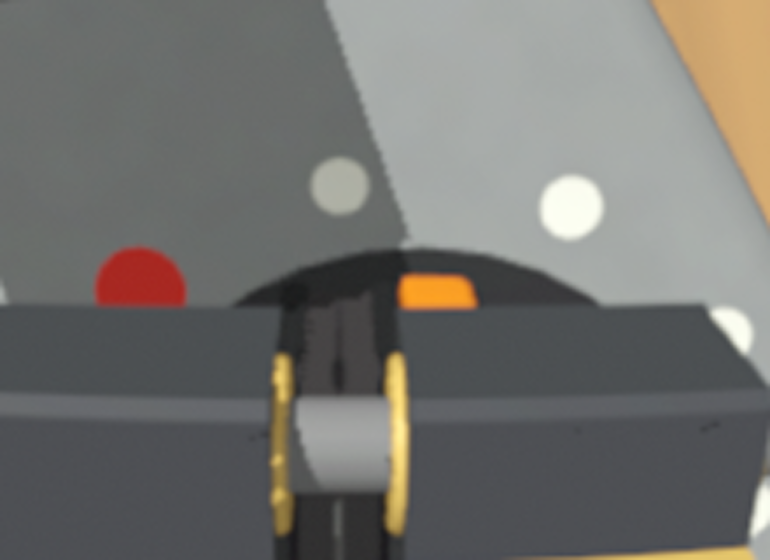

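move_arm(jaw=[255, 255, 255, 255, 255], slide=[[0.07, 0.19, 0], [0.07, 0.19, 0], [0.07, 0.19, 0], [0, 0, 0], [0, 0, 0]], dr=[[0, 0, 2.87], [0, 0, 2.87], [0, 0, 2.87], [0, 0, 0], [0, 0, 0]])

```text
time: 6.55
position: [0.6103, 0.0994, 0.0546]
tool_rot: [2.642, 1.699, 0.001]
ft_force: [-0.3, -0.2, -0.1]
grip_width: 0.011
```

Run:
```python
from h import *
geo();wcrop(9)
```

```text
r 0.03848286371500602 l 0.014275227620055439 tool t 0.9510824978681127
t 6.55 p [0.6103 0.0994 0.0546] yaw 65.47 zdir [ 0.001  0.    -1.   ] f [-0.26 -0.25 -0.13] grip 0.011
```

View pics/w9.png

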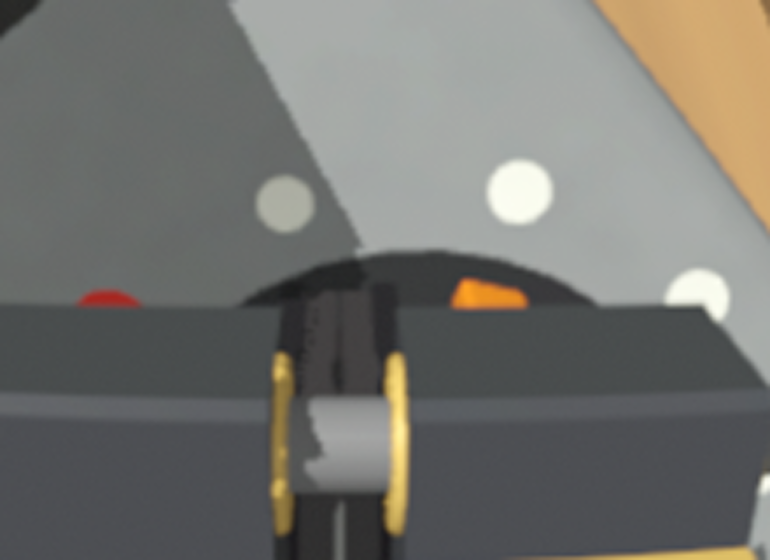

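move_arm(jaw=[255, 255, 255, 255, 255], slide=[[0.07, 0.19, 0], [0.07, 0.19, 0], [0.07, 0.19, 0], [0.07, 0.19, 0], [0.07, 0.19, 0]], dr=[[0, 0, 2.87], [0, 0, 2.87], [0, 0, 2.87], [0, 0, 2.87], [0, 0, 2.87]])

```text
time: 7.1
position: [0.6197, 0.0977, 0.0545]
tool_rot: [-2.836, -1.351, 0.0]
ft_force: [-2.0, 0.8, 0.8]
grip_width: 0.006
```

move_arm(jaw=[255, 255, 255, 255, 255], slide=[[0.07, 0.19, 0], [0.07, 0.19, 0], [0.07, 0.19, 0], [0.07, 0.19, 0], [0, 0, 0]], dr=[[0, 0, 2.87], [0, 0, 2.87], [0, 0, 2.87], [0, 0, 2.87], [0, 0, 0]])

```text
time: 7.6
position: [0.6271, 0.0947, 0.0545]
tool_rot: [-2.956, -1.064, 0.0]
ft_force: [-1.0, 0.3, 0.5]
grip_width: 0.01
```

Run:
```python
from h import *
geo();wcrop(10)
```

```text
r 0.03832212721988625 l 0.015245942098775628 tool t 1.4029242065812226
t 7.6 p [0.6271 0.0947 0.0545] yaw 39.58 zdir [-0.  0. -1.] f [-1.    0.26  0.53] grip 0.01
```

View pics/w10.png

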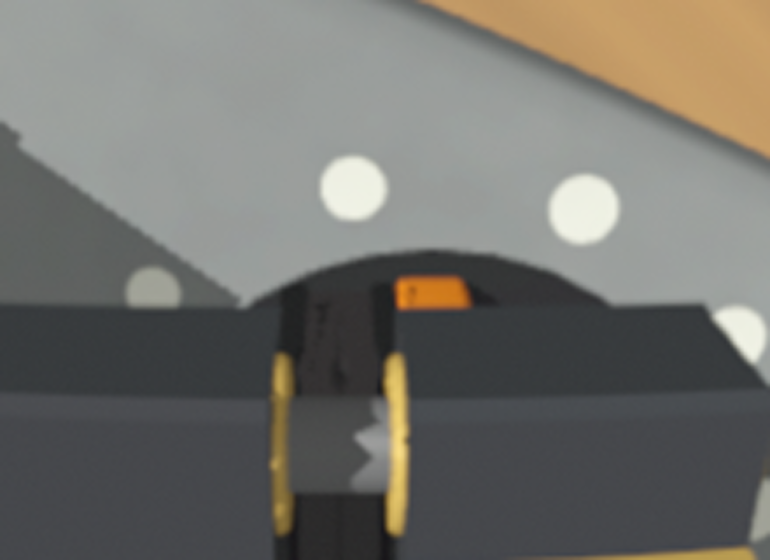

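move_arm(jaw=[255, 255, 255, 255, 255], slide=[[0.07, 0.19, 0], [0.07, 0.19, 0], [0.07, 0.19, 0], [0, 0, 0], [0, 0, 0]], dr=[[0, 0, 2.87], [0, 0, 2.87], [0, 0, 2.87], [0, 0, 0], [0, 0, 0]])

```text
time: 8.15
position: [0.6325, 0.0909, 0.0545]
tool_rot: [3.027, 0.84, 0.001]
ft_force: [0.4, -0.3, -0.1]
grip_width: 0.008
```

Run:
```python
from h import *
geo();wcrop(11)
```

```text
r 0.0383094210444523 l 0.014726390348030171 tool t 1.5525810586775375
t 8.15 p [0.6325 0.0909 0.0545] yaw 31.01 zdir [ 0. -0. -1.] f [ 0.41 -0.28 -0.05] grip 0.008
```

View pics/w11.png

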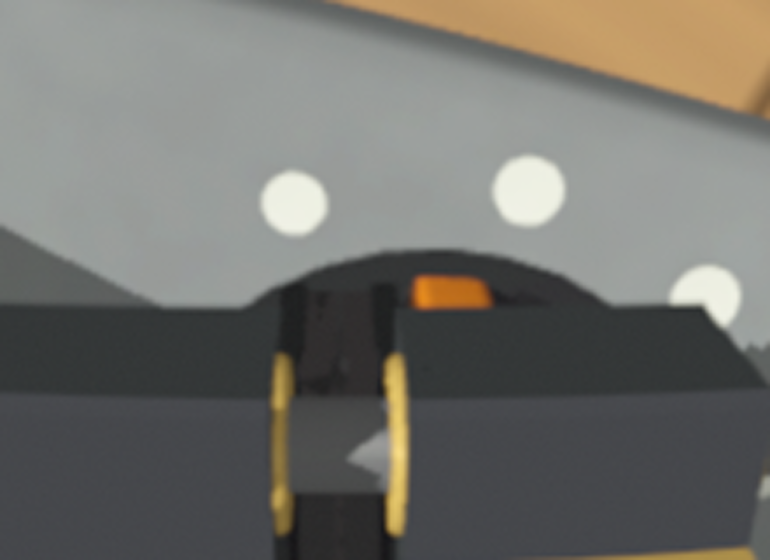

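move_arm(jaw=[255, 255, 255, 255, 255], slide=[[0.07, 0.19, 0], [0.07, 0.19, 0], [0.07, 0.19, 0], [0.07, 0.19, 0], [0.07, 0.19, 0]], dr=[[0, 0, 2.87], [0, 0, 2.87], [0, 0, 2.87], [0, 0, 2.87], [0, 0, 2.87]])

```text
time: 8.7
position: [0.6396, 0.0839, 0.0545]
tool_rot: [3.109, 0.451, 0.0]
ft_force: [-0.3, 0.4, 0.0]
grip_width: 0.005
```

move_arm(jaw=[255, 255, 255, 255, 255], slide=[[0.07, 0.19, 0], [0.07, 0.19, 0], [0.07, 0.19, 0], [0.07, 0.19, 0], [0, 0, 0]], dr=[[0, 0, 2.87], [0, 0, 2.87], [0, 0, 2.87], [0, 0, 2.87], [0, 0, 0]])

```text
time: 9.2
position: [0.6438, 0.0783, 0.0546]
tool_rot: [-3.137, -0.142, -0.0]
ft_force: [-0.2, 1.9, 0.4]
grip_width: 0.004
```

Run:
```python
from h import *
geo();wcrop(12)
```

```text
r 0.0381808470658519 l 0.016423705220132156 tool t 2.003544790942033
t 9.2 p [0.6438 0.0783 0.0546] yaw 5.17 zdir [ 0.     0.001 -1.   ] f [-0.21  1.9   0.41] grip 0.004
```

View pics/w12.png

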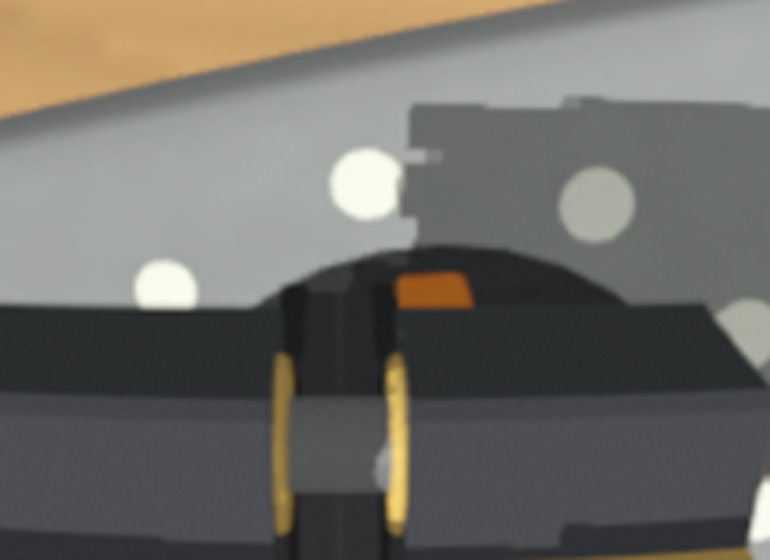

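move_arm(jaw=[255, 255, 255, 255, 255], slide=[[0.07, 0.19, 0], [0.07, 0.19, 0], [0.03, 0.1, 0], [0, 0, 0], [0, 0, 0]], dr=[[0, 0, 2.87], [0, 0, 2.87], [0, 0, 1.43], [0, 0, 0], [0, 0, 0]])

```text
time: 9.75
position: [0.6457, 0.0717, 0.0544]
tool_rot: [3.14, -0.056, -0.001]
ft_force: [-0.8, 0.3, -1.4]
grip_width: 0.002
```

Run:
```python
from h import *
geo();wcrop(13)
```

```text
r 0.03793344350471966 l 0.014584477636110165 tool t 2.129656202489412
t 9.75 p [0.6457 0.0717 0.0544] yaw -2.05 zdir [-0.    -0.001 -1.   ] f [-0.79  0.26 -1.45] grip 0.002
```

View pics/w13.png

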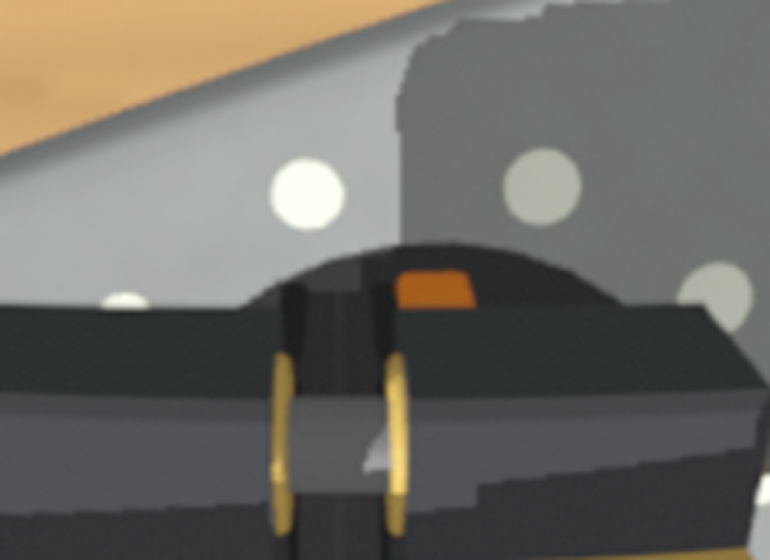

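move_arm(jaw=[255, 255, 255, 255], slide=[[0.03, 0.1, 0], [0.03, 0.1, 0], [0, 0, 0], [0, 0, 0]], dr=[[0, 0, 1.43], [0, 0, 1.43], [0, 0, 0], [0, 0, 0]])

```text
time: 10.2
position: [0.6463, 0.0702, 0.0545]
tool_rot: [3.138, -0.136, -0.0]
ft_force: [1.0, -0.2, 0.0]
grip_width: 0.003
```

Run:
```python
from h import *
geo();wcrop(14)
```

```text
r 0.03787660091598788 l 0.015018842079851883 tool t 2.1804132062037054
t 10.2 p [0.6463 0.0702 0.0545] yaw -4.96 zdir [-0. -0. -1.] f [ 1.04 -0.2   0.01] grip 0.003
```

View pics/w14.png

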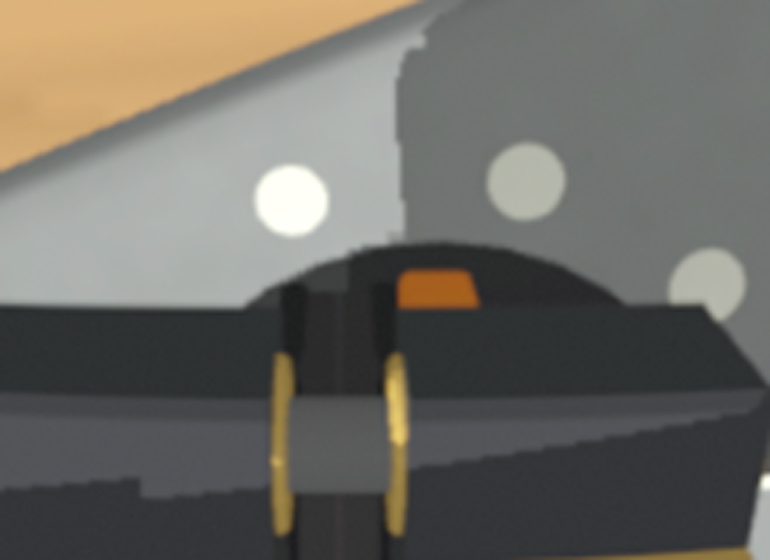

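move_arm(jaw=[255, 255, 255, 255], slide=[[0.03, 0.1, 0], [0.03, 0.1, 0], [0, 0, 0], [0, 0, 0]], dr=[[0, 0, 1.43], [0, 0, 1.43], [0, 0, 0], [0, 0, 0]])

```text
time: 10.65
position: [0.6468, 0.0683, 0.0545]
tool_rot: [3.134, -0.214, 0.0]
ft_force: [0.1, -0.8, 0.3]
grip_width: 0.006
```

Run:
```python
from h import *
geo();wcrop(15)
```

```text
r 0.03778281132055646 l 0.015055992427305346 tool t 2.2303930475028078
t 10.65 p [0.6468 0.0683 0.0545] yaw -7.83 zdir [ 0. -0. -1.] f [ 0.15 -0.79  0.29] grip 0.006
```

View pics/w15.png

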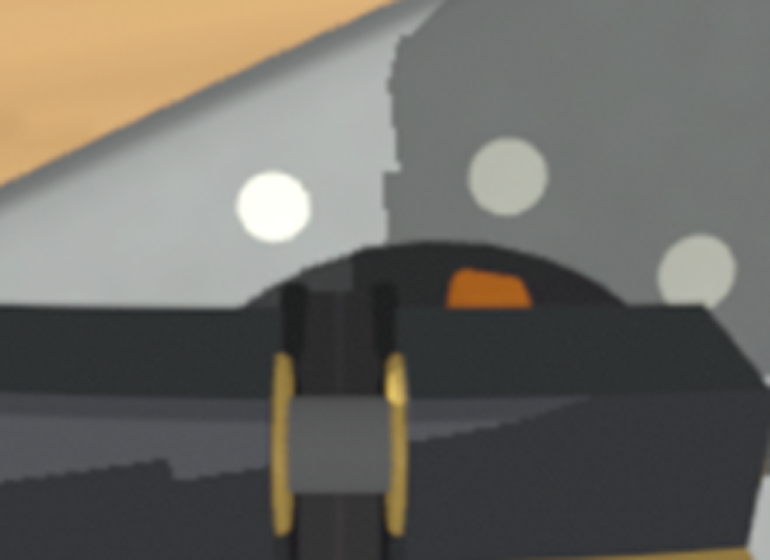

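Run:
```python
from h import *
f=lambda u,v,z:np.round(tang(wp(220+u/3.5,150+v/3.5,z)),3)
print("d3",f(274,206,.045),"d4",f(508,177,.045),"d5",f(697,272,.045))
print(f(447,303,.067),f(532,303,.067))
```

```text
d3 [1.824 0.063] d4 [2.443 0.064] d5 [3.043 0.067]
[2.265 0.05 ] [2.517 0.052]
```

move_arm(jaw=[255, 255, 255, 255, 255], slide=[[0, -0.5, 0], [0, -0.5, 0], [0, 0, -3], [0, 0, -4], [0, 0, -3]], dr=[[0, 0, 0], [0, 0, 0], [0, 0, 0], [0, 0, 0], [0, 0, 0]])

```text
time: 11.2
position: [0.6486, 0.0794, 0.1567]
tool_rot: [-3.134, 0.213, -0.002]
ft_force: [1.3, -0.9, 0.3]
grip_width: 0.007
```

Run:
```python
from h import *
where()
snap("wrist",16);snap("scene",16)
where(); plan([.5745,-.0402,.12],np.radians(-7.8),5)
```

```text
t 11.2 p [0.6486 0.0794 0.1567] yaw -7.76 zdir [ 0.002  0.001 -1.   ] f [ 1.31 -0.85  0.34] grip 0.007
t 11.3 p [0.6514 0.0799 0.1604] yaw -7.78 zdir [ 0.01   0.001 -1.   ] f [ 0.44 -0.66  0.57] grip 0.005
slide [[-1.21, 2.59, 0.79], [-1.2, 2.59, 0.79], [-1.2, 2.59, 0.8], [-1.2, 2.59, 0.79], [-1.2, 2.59, 0.8]] dr [[-0.0, -0.1, 0.0], [-0.0, -0.1, 0.0], [-0.0, -0.1, 0.0], [-0.0, -0.1, 0.0], [-0.0, -0.1, 0.0]]
```

View pics/wrist16.png

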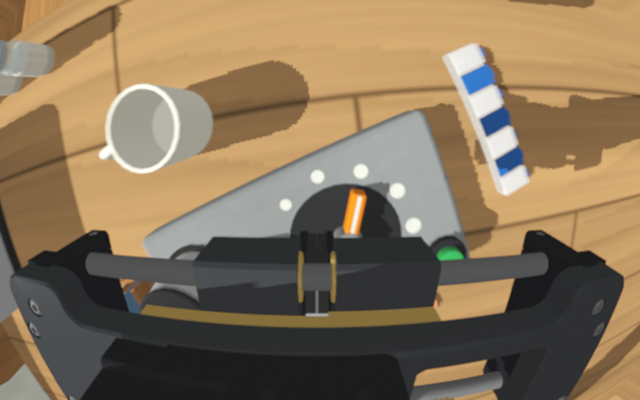

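View pics/scene16.png

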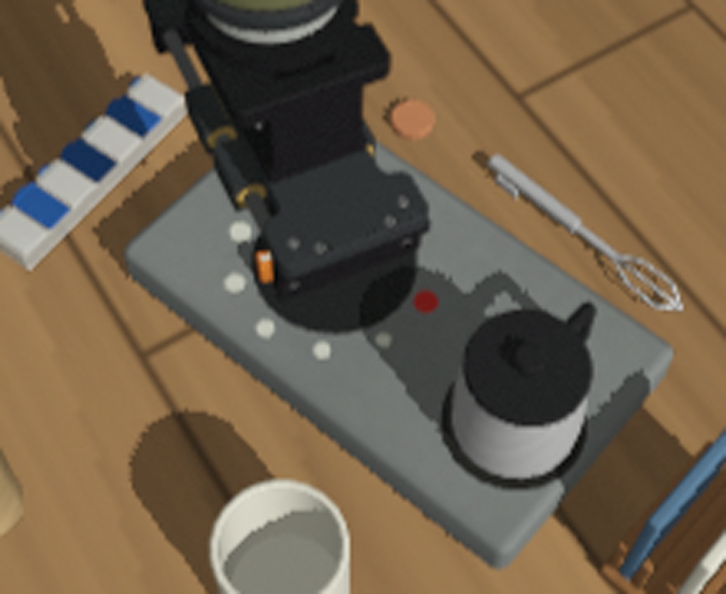

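Run:
```python
from h import *
im=cv2.imread("pics/wrist16.png")
hsv=cv2.cvtColor(im,cv2.COLOR_BGR2HSV);H=hsv[...,0].astype(int)
m=((H>5)&(H<20)&(hsv[...,1]>170)&(hsv[...,2]>120));m[:,:335]=0;m[:,380:]=0;m[:180]=0;m[240:]=0
v,u=np.nonzero(m);print(len(u),u.min(),u.max(),v.min(),v.max())
s=get_state()
for a,b in [(361,171),(317,177),(397,190),(413,226)]: print(np.round(tang(wp(a,b,.045,s)),3))
for r in range(v.min(),v.max()+1,4):
    c=u[v==r]; print(r,c.min(),c.max(),np.round(tang(wp((c.min()+c.max())/2,r,.067,s)),3))
```

```text
495 343 366 189 233
[2.438 0.067]
[1.815 0.065]
[3.026 0.069]
[3.63  0.069]
189 351 357 [2.326 0.054]
193 350 364 [2.385 0.051]
197 349 366 [2.408 0.047]
201 348 365 [2.405 0.044]
205 347 364 [2.403 0.04 ]
209 346 364 [2.411 0.037]
213 346 363 [2.422 0.033]
217 345 362 [2.42  0.029]
221 344 361 [2.419 0.025]
225 343 360 [2.417 0.022]
229 344 359 [2.463 0.018]
233 356 357 [2.799 0.016]
```

move_arm(jaw=[255, 255, 255, 255, 255], slide=[[-1.2, 2.6, 0.5], [-1.2, 2.6, 0.6], [-1.2, 2.6, 0.8], [-1.2, 2.6, 0.8], [-1.2, 2.6, 0.8]], dr=[[0, 0, 0], [0, 0, 0], [0, 0, 0], [0, 0, 0], [0, 0, 0]])

```text
time: 11.8
position: [0.57, -0.0427, 0.1186]
tool_rot: [-3.134, 0.213, 0.001]
ft_force: [0.2, -1.2, -0.0]
grip_width: 0.007
```

move_arm(jaw=[255, 255, 255], slide=[[0, 0, 0], [0, 0, 0], [0, 0, 0]], dr=[[0, 0, 0], [0, 0, 0], [0, 0, 0]])

```text
time: 12.1
position: [0.5716, -0.0407, 0.1197]
tool_rot: [-3.134, 0.211, -0.001]
ft_force: [0.3, -0.0, -0.3]
grip_width: 0.005
```

Run:
```python
from h import *
where()
snap("scene",17);snap("wrist",17)
where();plan([.5745,-.0402,.075],np.radians(-7.8),2)
```

```text
t 12.1 p [ 0.5716 -0.0407  0.1197] yaw -7.72 zdir [ 0.001  0.001 -1.   ] f [ 0.3  -0.02 -0.35] grip 0.005
t 12.2 p [ 0.5717 -0.0407  0.1198] yaw -7.69 zdir [ 0.001  0.001 -1.   ] f [ 0.83 -0.48 -0.37] grip 0.0
slide [[0.13, -0.04, 2.24], [0.14, -0.04, 2.24]] dr [[-0.0, -0.0, 0.1], [-0.0, -0.0, 0.1]]
```

View pics/scene17.png

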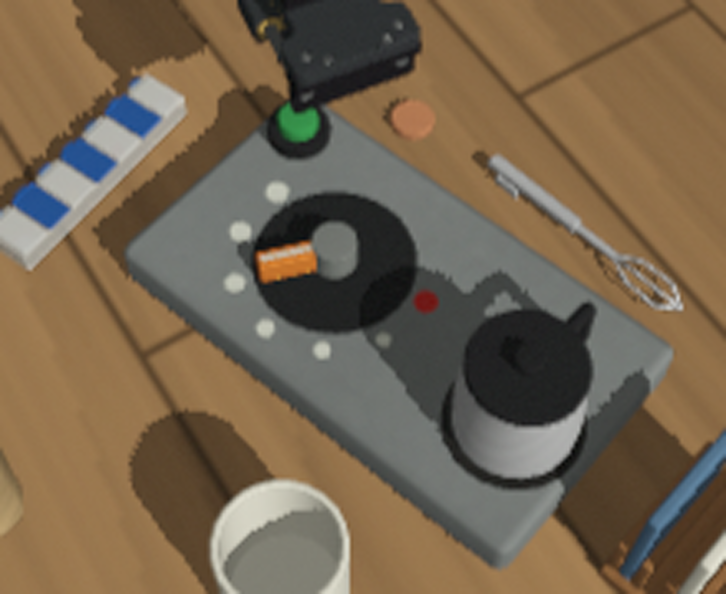

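move_arm(jaw=[255, 255, 255, 255, 255], slide=[[0.15, 0, 2.2], [0.15, 0, 2.0], [0, 0, 0.4], [0, 0, 0], [0, 0, 0]], dr=[[0, 0, 0], [0, 0, 0], [0, 0, 0], [0, 0, 0], [0, 0, 0]])

```text
time: 12.7
position: [0.5748, -0.0423, 0.0745]
tool_rot: [-3.134, 0.213, -0.002]
ft_force: [-0.2, -0.7, 0.6]
grip_width: 0.006
```

Run:
```python
from h import *
where()
```

```text
t 12.7 p [ 0.5748 -0.0423  0.0745] yaw -7.79 zdir [ 0.001  0.    -1.   ] f [-0.24 -0.73  0.6 ] grip 0.006
```

move_arm(jaw=[255, 255, 255, 255, 255], slide=[[0, -0.2, 0.2], [0, 0, 0.2], [0, 0, 0.2], [0, 0, 0.2], [0, 0, 0]], dr=[[0, 0, 0], [0, 0, 0], [0, 0, 0], [0, 0, 0], [0, 0, 0]])

```text
time: 13.2
position: [0.5745, -0.0408, 0.0657]
tool_rot: [-3.134, 0.214, -0.001]
ft_force: [0.0, 1.1, 3.0]
grip_width: 0.009
```

move_arm(jaw=[255, 255], slide=[[0, 0, 0.2], [0, 0, 0]], dr=[[0, 0, 0], [0, 0, 0]])

```text
time: 13.4
position: [0.5745, -0.0408, 0.0637]
tool_rot: [3.134, -0.214, 0.001]
ft_force: [-1.2, 0.5, 3.1]
grip_width: 0.002
```

move_arm(jaw=[255, 255], slide=[[0, 0, 0.2], [0, 0, 0]], dr=[[0, 0, 0], [0, 0, 0]])

```text
time: 13.6
position: [0.5745, -0.0407, 0.0617]
tool_rot: [3.134, -0.214, 0.001]
ft_force: [0.1, 0.7, 4.3]
grip_width: 0.005
```

move_arm(jaw=[255, 255], slide=[[0, 0, 0.2], [0, 0, 0]], dr=[[0, 0, 0], [0, 0, 0]])

```text
time: 13.8
position: [0.5746, -0.0408, 0.0613]
tool_rot: [3.134, -0.214, 0.001]
ft_force: [-4.0, 0.8, 13.6]
grip_width: 0.001
```

move_arm(jaw=[255, 255], slide=[[0, 0, 0.1], [0, 0, 0]], dr=[[0, 0, 0], [0, 0, 0]])

```text
time: 14.0
position: [0.5746, -0.0408, 0.0612]
tool_rot: [3.134, -0.214, 0.001]
ft_force: [-5.9, 1.3, 18.0]
grip_width: 0.005
```

Hard stop reached at z ≈ 0.061 (18 N), so the button is fully down. Now release and retreat clear.

move_arm(jaw=[255, 255, 255, 255, 255], slide=[[0, 0, -0.5], [0, 0, -1], [0, 0, -3], [0, 0, -4], [0, 0, -4]], dr=[[0, 0, 0], [0, 0, 0], [0, 0, 0], [0, 0, 0], [0, 0, 0]])

```text
time: 14.5
position: [0.5732, -0.041, 0.184]
tool_rot: [3.134, -0.214, -0.004]
ft_force: [1.4, 0.2, 0.6]
grip_width: 0.005
```

move_arm(jaw=[255, 255, 255, 255, 255], slide=[[0, 3.5, 0], [0, 4, 0], [0, 4, 0], [0, 4, 0], [0, 4, 0]], dr=[[0, 0, 0], [0, 0, 0], [0, 0, 0], [0, 0, 0], [0, 0, 0]])

```text
time: 15.0
position: [0.5467, -0.2356, 0.1832]
tool_rot: [3.134, -0.214, -0.002]
ft_force: [-0.2, 0.4, -1.1]
grip_width: 0.005
```

move_arm(jaw=[255, 255, 255, 255], slide=[[0, 4, 0], [0, 3, 0], [0, 0, 0], [0, 0, 0]], dr=[[0, 0, 0], [0, 0, 0], [0, 0, 0], [0, 0, 0]])

```text
time: 15.4
position: [0.5374, -0.3038, 0.1828]
tool_rot: [-3.133, 0.217, 0.002]
ft_force: [0.2, 0.8, 0.4]
grip_width: 0.007
```

Run:
```python
from h import *
where()
im,d=get_image("top");cv2.imwrite("pics/top20.png",im[:,:,::-1])
c=im[130:275,215:415];cv2.imwrite("pics/crop20.png",cv2.resize(c,None,fx=4,fy=4,interpolation=cv2.INTER_CUBIC)[:,:,::-1])
hsv=cv2.cvtColor(im,cv2.COLOR_RGB2HSV);H=hsv[...,0].astype(int)
g=(H>45)&(H<80)&(hsv[...,1]>100);v,u=np.nonzero(g)
print("green z",np.median([px2w("top",a,b,d=d[b,a])[2] for a,b in zip(u,v) if 370<a<405]))
m=(H>5)&(H<20)&(hsv[...,1]>170)&(hsv[...,2]>120);m[:, :300]=0;m[:,375:]=0;m[:150]=0;m[220:]=0
v,u=np.nonzero(m);print(len(u),u.min(),u.max(),v.min(),v.max())
for r in range(v.min(),v.max()+1):
    c=u[v==r]; print(r,np.round(tang(px2w("top",(c.min()+c.max())/2,r,z=.067)),3))
o=np.load("top_i.npy");print("diff",[int((np.abs(im.astype(int)-o).sum(2)>60)[b[0]:b[1],b[2]:b[3]].sum()) for b in [(100,155,215,285),(210,270,170,217),(105,195,398,450),(265,295,260,352),(250,270,370,392)]])
```

```text
t 15.4 p [ 0.5374 -0.3038  0.1828] yaw -7.94 zdir [-0.001  0.001 -1.   ] f [0.2  0.77 0.4 ] grip 0.007
green z 0.06604453976523855
2 340 345 171 188
171 [2.453 0.049]Traceback (most recent call last):
  File "<stdin>", line 11, in <module>
    return umr_minimum(a, axis, None, out, keepdims, initial, where)
ValueError: zero-size array to reduction operation minimum which has no identity
```

View pics/top20.png

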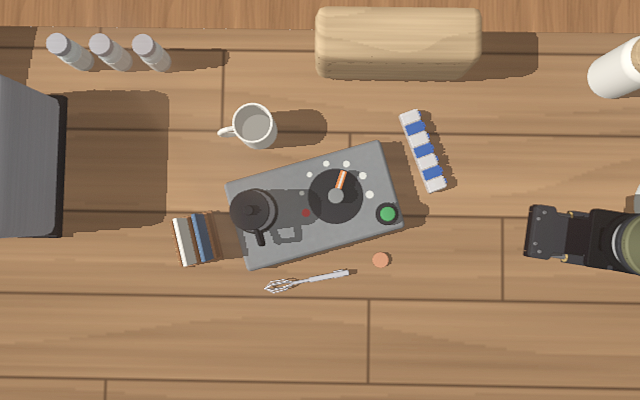

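View pics/crop20.png

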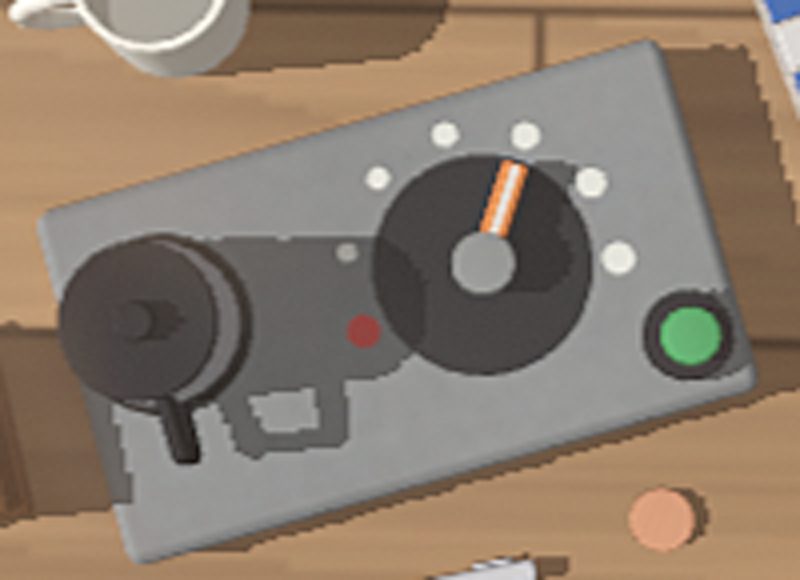

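```bash
python3 -c "
from bench import *
print(close_job())"
```

```text
the job is handed in; nothing more can be done
None
```

The frother is set to speed four and the start button has been pressed and released. I handed the job in at about 15.5 s of the 58 s allowed.

- **Selector:** I pushed the orange pointer clockwise with the closed fingertips, one click at a time, checking the wrist camera as it went. The push force stayed at or below about 5 N. I stopped when it snapped into the fourth notch, then backed off before lifting.
- **Start button:** I pressed straight down until it hit the end stop. It bottomed out at a height of about 61 mm, roughly 6 mm below first contact, and the force rose to 18 N. Then I let go.
- **Last checks:** The wrist camera, after I backed off, put the pointer at about 2.4 rad (target 2.4), within its error of about 0.03. The final top view, with the arm clear, shows it within about 1° of the fourth dot. The same view shows the green cap back up at 66 mm, and the jug and everything else look where they were.

**Checks that failed or disagreed:**
- **Starting position:** The pointer began at about 0.25 rad, between off and speed one, not in a notch. Friction seemed to be holding it there.
- **Last script:** It stopped on an error. Its numeric pointer reading rests on almost no pixels (2.45 rad), and its pixel comparison of the other objects never ran. I checked both by eye in the picture instead.

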